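Open the push-to-open cupboard under the starter kits

TASK

The two starter-kit cartons on top of the cupboard are to be put away in the compartment right below them, so open that compartment's door for them: press on it until its push-to-open catch lets go and it springs ajar, then push it wide open from behind with a finger, about square to the cupboard's front, and leave it so. Only press and push, do not pinch a door or lift anything; the other door stays shut, and everything that stands on the cupboard and the counter stays where it is.

Things in the scene. Friction and masses are not known exactly. Their poses are not given: they have to be found in the camera images.
- cupboard: Fixed plywood cupboard with grey doors, 308 wide, 200 deep, 220 high (mm), flat top. Origin: centre of its underside. x front to back (doors on the -x side), y along its width (+y on the left when facing the doors), z up. Two alike handleless doors, each 150 wide, 16 thick, from 12 above the counter to the top's level, hinged at the outer ends, 4 gap between free edges. Shut: outer faces 121.5, carcass edge 100 in front of the origin.
- door_left (a joint): Angle of the door on the left of a person facing the doors, hung at the cupboard's +y end: 0 shut on its catch (rests within 0.004), -0.034 pressed in to the stop, about 0.41 where the spring leaves it ajar, 1.57 square to the front, 1.75 at the outer stop. Once ajar it swings easily (about 1 N at the free edge) and stays where left; pushed shut again it does not catch but springs ajar again.
- door_left_corner (a point): Upper free corner of door_left, on its outer face at the top edge, 150 mm from the hinge axis; moves with the door. Pressing the door in about 3 mm near its free edge (5 to 7 N there, more nearer the hinge; stop at about 4 mm) frees the catch; as the finger draws back, the spring swings it ajar in half a second.
- door_left_hinge (a point): Point on the upright hinge axis of door_left, at its top edge and inner (back) face. When ajar, about 50 mm lie between the door's back and the carcass 120 mm from the hinge. The catch's 10 mm plunger, out in the gap near the free edge, is low down, 36 mm above the counter.
- door_right (a joint): Angle of the door on the right of a person facing the doors, hung at the cupboard's -y end: 0 shut on its catch (rests within 0.004), -0.034 pressed in to the stop, about 0.41 where the spring leaves it ajar, 1.57 square to the front, 1.75 at the outer stop. Once ajar it swings easily (about 1 N at the free edge) and stays where left; pushed shut again it does not catch but springs ajar again.
- door_right_corner (a point): Upper free corner of door_right, on its outer face at the top edge, 150 mm from the hinge axis; moves with the door. Pressing the door in about 3 mm near its free edge (5 to 7 N there, more nearer the hinge; stop at about 4 mm) frees the catch; as the finger draws back, the spring swings it ajar in half a second.
- door_right_hinge (a point): Point on the upright hinge axis of door_right, at its top edge and inner (back) face. When ajar, about 50 mm lie between the door's back and the carcass 120 mm from the hinge. The catch's 10 mm plunger, out in the gap near the free edge, is low down, 36 mm above the counter.
- kit_low: Lower of two equal beige starter-kit cartons with a pale band, 80 x 110 x 45 mm, 0.18 kg, loose, on the cupboard's top towards the back, over one of the two compartments: behind door_left if its y in the cupboard's frame is positive (about +78 mm), behind door_right if negative (about -78 mm). Origin at the centre of its underside.
- kit_top: The second carton, the same, lying loose on the first. Origin at the centre of its underside.
- bowl: Dark coconut-brown bowl, 104 mm across, 55 mm high, loose on the cupboard's top over the other compartment. Origin at the centre of its underside.
- cup: Plain paper cup, 76 mm across the rim, 92 mm high, loose on the counter in front of the cupboard, 0.30 to 0.33 m from its origin. Origin at the centre of its underside.
- punnet: Black punnet of microgreens, 160 x 120 x 45 mm, greens to about 60 mm, loose on the counter. Origin at the centre of its underside.
- acrylic: Clear open-topped acrylic display box, 120 x 150 x 100 mm, loose on the counter. Origin at the centre of its underside.
- sprayer: White spray bottle with grey trigger head, 66 mm across, 170 mm high, loose on the counter. Origin at the centre of its underside.
- seed_jar: Glass seed jar with steel cap, 60 mm across, 85 mm high, loose on the counter. Origin at the centre of its underside.
Things that resemble listed ones, but are neither listed nor needed, are in the scene too. What is shaped like the kit_low but purple or turquoise is not meant.

How it is judged:
By the outcome, as a careful person would: the job done as asked, in the order asked, and still so for the second after the job is handed in, with the robot touching nothing.
It also fails if it takes over 58 s, if anything falls off the work surface, if the arm or the gripper's body presses on something with over 40 N, if the wrist force passes 120 N, or if a joint passes its speed limit or range.

ROBOT

A 6-joint arm with a two-finger parallel gripper is mounted at the origin on the work surface. World frame = base frame: x ahead of the robot, y to its left, z up, the work surface at z = 0. Lengths are in m, angles in rad, forces in N, time in s.
With the tool pointing down it reaches from about 0.35 to 0.775 m from the base axis. Payload 7.3 kg.
Tool frame: the origin (TCP) lies on the centre line of the jaws, within the pads' length; the fingertips stand robot.nose_length ahead of it and the grasp point (between the pads) is the TCP (robot.nose_length is the distance from the TCP to the fingertips, in m); z points along the fingers, y is the direction in which the jaws open and shut (so a half turn about z gives the same grasp; the last joint's range is limited). The gripper opens to 92 mm and grips with 3 to 60 N. Pads are 19 mm wide; open, the fingers measure 130 mm over their backs; the gripper's body (75 mm by 190 mm) begins 47 mm behind the grasp point.
Start: joints at [-1.345, 0.342, 1.524, -0, 1.275, -0.146], TCP at [0.191, -0.489, 0.246] pointing down, gripper open.
Joint ranges: [-2.53, 2.53], [-0.77, 2.02], [0.04, 2.7], [-1, 4.14], [0.28, 2.66], [-3.11, 3.11]. Speed limits (rad/s): [2.57, 2.57, 3.14, 3.14, 3.14, 3.14].

INTERFACE

Orientations are given as [roll, pitch, yaw] about the fixed x, y, z axes, in that order (R = Rz(yaw) Ry(pitch) Rx(roll)).
In Python, from cell import robot, read_camera gives the robot as it stands.
- The arm moves only by the shell command python3 -m crank 'ROWS' [FORCE]. ROWS is JSON, a list of rows, each a list of 7 numbers: the shift along the tool's x, y, z in cm, then the turn, a rotation vector about the tool's x, y, z in degrees, then the opening, from 0 (shut) to 1 (fully open). In form: [[tx, ty, tz, wx, wy, wz, jaw], ...]. A call has 1 to 5 rows; each row is the pose to reach, as a shift and turn from the pose commanded when the call began, along the tool's axes at that moment; what a row does not reach only later rows make up. A row lasts 1/8 s, in which the tool goes at most 62.5 mm and 10.7 degrees, less where a joint would pass 70% of its speed; a pose out of reach is approached as far as the arm can. A call with a gripper value outside its range is refused whole. The fingers move at their own pace and stop on an object; FORCE is the grip in N (left out, the last holds). Time passes only in rows, so rows that repeat a pose let the fingers close. It gives the time, the measured TCP pose, the force and the opening at its end, in the units of the state.
- robot.observe(): the state, without advancing time (a new reading comes with each control period).
- read_camera(name): name is "side" or "top" or "wrist"; returns a dict with "frame" (420x560x3 uint8, red, green, blue), "intrinsics" (3x3 intrinsics, pixels), "distortion" ([k1, k2, p1, p2, k3] as OpenCV has them; the pictures are not rectified), "R" (3x3) and "t" (3): a world point X has camera coordinates R X + t. Camera axes: x right, y down, z forward; pixel columns grow to the right and rows downward; lengths in m; the calibration is good to about 2 mm. A picture is of the moment at which its call begins. There is no depth.
- robot.hand_in(): hands the job in, once; it reports no verdict.
The state is a dict: "time": time; "qpos": joint angles; "qvel": joint speeds; "joint_efforts": joint torques, N m; "tool_pos": TCP position; "tool_rot": TCP orientation; "contact_force": force on the tool from outside, world axes, zero at the start; "torque": the same for the moment, N m; "opening": finger opening in m.
Only numpy, scipy, OpenCV 4.12 (cv2) and the standard library are available. Lean on these libraries where they do the work, as an engineer would, in place of code of your own. Each camera call takes 0.05 s, during which the arm holds its last target.

## Working session

There is one attempt and no reset: what is moved stays moved. The work goes in short steps, Python scripts to look and compute and a shell command to move; the robot and the scene stay as the last step left them, time stands still between calls to the robot, and variables do not carry over. Pictures are saved under pics/ and viewed, and the job is handed in when it is done.

```bash
ls; mkdir -p pics; python3 - <<'E'
from cell import robot, read_camera
import cv2
for n in ("side","top","wrist"):
    c=read_camera(n); cv2.imwrite(f"pics/{n}0.png",c["frame"][:,:,::-1])
    print(n,c["intrinsics"].tolist(),c["distortion"],c["R"].round(4).tolist(),c["t"])
print(robot.observe()); print(robot.nose_length)
E
```

```text
pics
side [[469.2058616248395, 0.0, 284.26152217503], [0.0, 469.2058616248395, 209.32176855613235], [0.0, 0.0, 1.0]] [-0.06815149  0.          0.          0.          0.        ] [[-0.8535, -0.521, -0.0115], [-0.3647, 0.6129, -0.701], [0.3723, -0.5941, -0.7131]] [0.43006666 0.27995915 1.17185544]
top [[432.65988062407774, 0.0, 272.965753823834], [0.0, 432.65988062407774, 210.3671259676517], [0.0, 0.0, 1.0]] [-0.04930288  0.          0.          0.          0.        ] [[0.0459, -0.9989, 0.0034], [-0.9699, -0.0454, -0.2392], [0.2391, 0.0076, -0.971]] [0.03096616 0.51862607 1.47932798]
wrist [[329.58782370266846, 0.0, 280.99101396213894], [0.0, 329.58782370266846, 214.40283338994914], [0.0, 0.0, 1.0]] [-0.07970607  0.          0.          0.          0.        ] [[0.3624, -0.932, -0.0011], [-0.896, -0.3487, 0.275], [-0.2566, -0.0987, -0.9615]] [-0.52518683 -0.03414505  0.3910471 ]
{'time': 0.15, 'qpos': array([-1.34501527e+00,  3.42592795e-01,  1.52475849e+00, -1.63387197e-05,
        1.27541504e+00, -1.46004889e-01]), 'qvel': array([-0.00051694, -0.00219913, -0.00489455,  0.0003096 , -0.00131347,
        0.00135427]), 'joint_efforts': array([ 1.19233697e-03, -4.31466830e+01, -2.44355160e+01,  7.17658899e-02,
        5.37527050e-02, -8.48842046e-05]), 'tool_pos': array([ 0.19067467, -0.48885998,  0.24520262]), 'tool_rot': array([-3.14042919e+00, -1.55294836e-04,  3.71790618e-01]), 'contact_force': array([-0.038221  , -0.13973254, -0.33337141]), 'torque': array([-0.00199118,  0.03003783,  0.0710484 ]), 'opening': 0.09181186835107119}
0.019
```

View pics/top0.png

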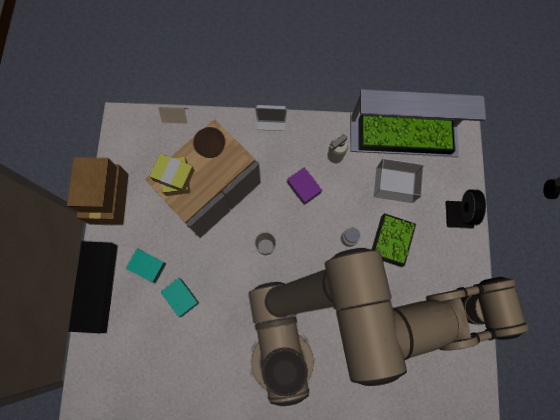

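View pics/side0.png

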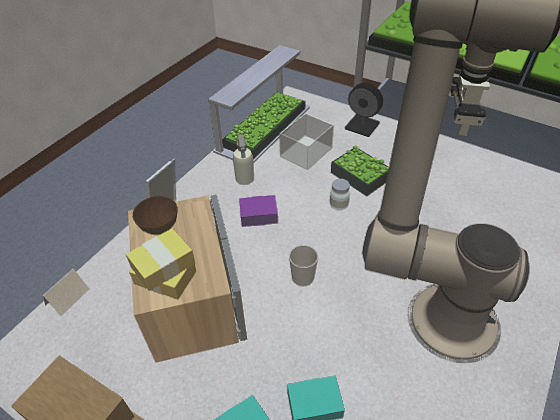

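View pics/wrist0.png

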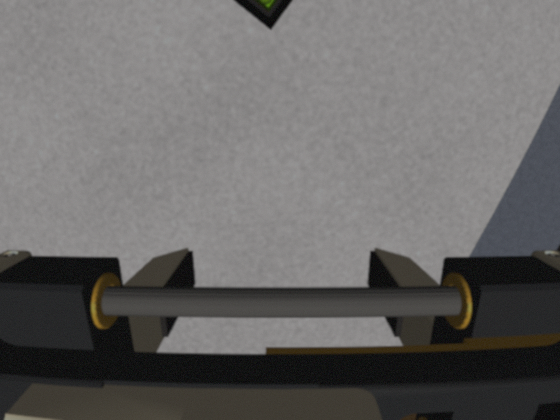

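```bash
python3 - <<'E'
import cv2
a=cv2.imread("pics/top0.png")[105:250,130:280]; cv2.imwrite("pics/t1.png",cv2.resize(cv2.convertScaleAbs(a,alpha=1.7),None,fx=4,fy=4,interpolation=cv2.INTER_CUBIC))
a=cv2.imread("pics/side0.png")[180:370,110:260]; cv2.imwrite("pics/s1.png",cv2.resize(cv2.convertScaleAbs(a,alpha=1.4),None,fx=3,fy=3,interpolation=cv2.INTER_CUBIC))
E
```

```text
(no output)
```

View pics/t1.png

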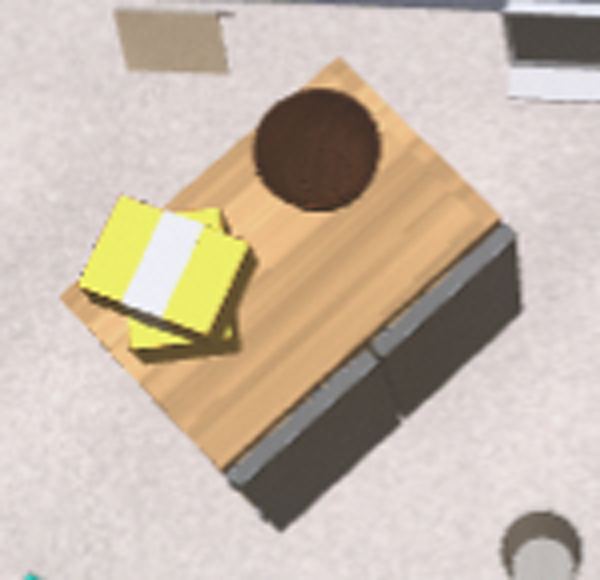

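View pics/s1.png

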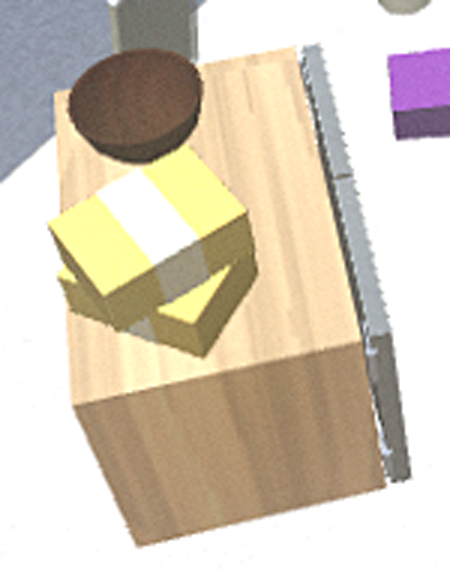

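```bash
cat > h.py <<'E'
import numpy as np,cv2
from cell import robot, read_camera
def ray(c,uv):
    p=cv2.undistortPoints(np.array([[uv]],float),c["intrinsics"],c["distortion"])[0,0]
    R=np.array(c["R"]);t=np.array(c["t"]);d=R.T@np.array([p[0],p[1],1]);return -R.T@t,d
def onz(c,uv,z):
    o,d=ray(c,uv);return (o+d*(z-o[2])/d[2])
def proj(c,X):
    return cv2.projectPoints(np.array(X,float).reshape(-1,3),cv2.Rodrigues(np.array(c["R"]))[0],np.array(c["t"]),c["intrinsics"],c["distortion"])[0][:,0]
E
python3 - <<'E'
from h import *
T=read_camera("top");S=read_camera("side")
tp=lambda u,v:onz(T,(u/4+130-.4,v/4+105-.4),.22)[:2]
sp=lambda u,v:onz(S,(u/3+110-.4,v/3+180-.4),.22)[:2]
A=dict(BL=tp(60,298),BR=tp(338,57),FR=tp(500,222),FL=tp(222,470)); print("top",A)
B=dict(BL=sp(73,406),BR=sp(54,92),FR=sp(297,47),FL=sp(362,343)); print("side",B)
print("gap outer",tp(385,357),sp(352,177), "door outer left",tp(243,487),sp(388,333),"dr right outer",tp(518,238),sp(320,45))
# fit pose
loc=dict(BL=(.1,.154),BR=(.1,-.154),FR=(-.1,-.154),FL=(-.1,.154))
for nm,D in (("top",A),("side",B),("both",None)):
    P=[];Q=[]
    for dd in ([A,B] if D is None else [D]):
        for k in loc:P.append(loc[k]);Q.append(dd[k])
    P=np.array(P);Q=np.array(Q);m=Q.mean(0);H=P.T@(Q-m)
    th=np.arctan2(H[0,1]-H[1,0],H[0,0]+H[1,1]);R=np.array([[np.cos(th),-np.sin(th)],[np.sin(th),np.cos(th)]])
    print(nm,m,th,np.degrees(th),(Q-m-P@R.T).round(4).tolist())
# cup
print("cup rim top",onz(T,(264.5,239),.092))
E
```

```text
top {'BL': array([0.56326065, 0.47658638]), 'BR': array([0.78646815, 0.26679398]), 'FR': array([0.6450919 , 0.12181727]), 'FL': array([0.42660074, 0.33050571])}
side {'BL': array([0.56473228, 0.47985834]), 'BR': array([0.79004446, 0.26873379]), 'FR': array([0.64960945, 0.12341549]), 'FL': array([0.42723713, 0.33655828])}
gap outer [0.5255957  0.20785748] [0.52366281 0.21664935] door outer left [0.41366792 0.31255952] [0.41656863 0.32036251] dr right outer [0.6318802  0.10629329] [0.63433338 0.11152714]
top [0.60535536 0.29892584] 0.8111488509081006 46.47540571392062 [[0.0007, -0.0009], [0.0006, 0.0014], [-0.0031, 0.0015], [0.0018, -0.002]]
side [0.60790583 0.30214147] 0.8098783064204149 46.40260887709262 [[-0.0006, -0.0009], [0.0017, 0.0004], [-0.0009, -0.0001], [-0.0002, 0.0006]]
both [0.60663059 0.30053366] 0.8105109855912758 46.43885872336878 [[-0.0007, -0.0025], [-0.0007, -0.0001], [-0.0042, -0.0001], [0.0005, -0.0037], [0.0008, 0.0007], [0.0029, 0.0019], [0.0003, 0.0015], [0.0011, 0.0024]]
cup rim top [0.40677913 0.07915362 0.092     ]
```

```bash
cat >> h.py <<'E'
from scipy.spatial.transform import Rotation as Ro
O=np.array([.6065,.3005]);TH=np.radians(46.4);C=np.array([[np.cos(TH),-np.sin(TH)],[np.sin(TH),np.cos(TH)]])
def loc(w): return C.T@(np.array(w)[:2]-O)
def wor(l): return O+C@np.array(l)
def st():
    s=robot.observe();print("t",round(s["time"],2),"pos",s["tool_pos"].round(4),"loc",loc(s["tool_pos"]).round(4),"rot",s["tool_rot"].round(3),"F",s["contact_force"].round(1),"Floc",(C.T@s["contact_force"][:2]).round(1),"op",round(s["opening"],3));return s
def plan(xyz,yaw=TH):
    s=st();R0=Ro.from_euler("xyz",s["tool_rot"]);R1=Ro.from_euler("xyz",[np.pi,0,yaw])
    print("->",np.round(xyz,3),"shift cm",(R0.inv().apply(np.array(xyz)-s["tool_pos"])*100).round(2),"turn",np.degrees((R0.inv()*R1).as_rotvec()).round(1))
E
python3 - <<'E'
from h import *
T=read_camera("top");S=read_camera("side")
W=read_camera("wrist"); s=robot.observe();R0=Ro.from_euler("xyz",s["tool_rot"])
print("cam in tool",R0.inv().apply(-np.array(W["R"]).T@W["t"]-s["tool_pos"]))
print("cart front corner loc",loc(onz(T,(130+212/4,105+338/4),.31)),loc(onz(T,(130+238/4,105+352/4),.265)),loc(onz(T,(130+255/4,105+247/4),.31)))
print("bowl edge",loc(onz(T,(130+350/4,105+200/4),.275)), "centre",loc(onz(T,(209,142),.275)))
print("cup",loc(onz(T,(264.5,239),.092)))
print("jar",onz(T,(352,236),.085),"sprayer",onz(T,(340,142),.17))
plan([.35,-.2,.33]); plan([*wor((-.17,.03)),.3])
E
```

```text
cam in tool [ 0.07418019  0.0008004  -0.13962459]
cart front corner loc [-0.04877088  0.08977067] [-0.0551188  0.0802009] [-0.01664441  0.01848732]
bowl edge [-0.02552245 -0.06555675] centre [ 0.02615812 -0.0754872 ]
cup [-0.29802423 -0.00801255]
jar [ 0.43250377 -0.22336593  0.085     ] sprayer [ 0.74404924 -0.16603874  0.17      ]
t 0.4 pos [ 0.1907 -0.4891  0.2456] loc [-0.8585 -0.2434] rot [-3.141 -0.     0.372] F [-0.6  0.3  0.4] Floc [-0.2  0.7] op 0.092
-> [ 0.35 -0.2   0.33] shift cm [ 25.34 -21.15  -8.43] turn [ -0.   -0.  -25.1]
t 0.4 pos [ 0.1907 -0.4891  0.2456] loc [-0.8585 -0.2434] rot [-3.141 -0.     0.372] F [-0.6  0.3  0.4] Floc [-0.2  0.7] op 0.092
-> [0.468 0.198 0.3  ] shift cm [ 50.75 -53.97  -5.43] turn [ -0.   -0.  -25.1]
```

```bash
python3 -m crank '[[4.5,-3.5,-2,0,0,-10,0],[9,-7,-4,0,0,-20,0],[13,-11,-6,0,0,-30,0],[18,-14,-7,0,0,-40,0],[22,-18,-8,0,0,-50,0]]' 5; python3 -c "
from h import *
plan([*wor((-.19,.03)),.3],TH+np.pi)"
```

```text
time: 1.02
tool_pos: [0.3313, -0.24, 0.3263]
tool_rot: [3.14, 0.0, 1.25]
contact_force: [1.0, -0.4, 1.0]
opening: 0.0467
t 1.02 pos [ 0.3313 -0.24    0.3263] loc [-0.5812 -0.1734] rot [3.14 0.   1.25] F [ 1.  -0.4  1. ] Floc [ 0.4 -0.9] op 0.047
-> [0.454 0.184 0.3  ] shift cm [44.06 -1.74  2.61] turn [-0.000e+00  1.000e-01 -1.548e+02]
```

```bash
python3 -m crank '[[5,-0.2,0,0,0,-10,0],[10,-0.5,0,0,0,-20,0],[15,-0.8,0,0,0,-30,0],[20,-1,0,0,0,-40,0],[24,-1,0,0,0,-50,0]]' 5; python3 -c "
from h import *
plan([*wor((-.19,.03)),.3],TH+np.pi)"
```

```text
time: 1.65
tool_pos: [0.3979, -0.0091, 0.326]
tool_rot: [3.141, 0.001, 2.124]
contact_force: [1.7, 0.1, 0.1]
opening: 0.0012
t 1.65 pos [ 0.3979 -0.0091  0.326 ] loc [-0.3681 -0.0625] rot [3.141e+00 1.000e-03 2.124e+00] F [1.7 0.1 0.1] Floc [ 1.2 -1.2] op 0.001
-> [0.454 0.184 0.3  ] shift cm [13.47 14.87  2.6 ] turn [-0.000e+00  1.000e-01 -1.047e+02]
```

```bash
python3 -m crank '[[3,3,0.5,0,0,-10,0],[6,6,1,0,0,-20,0],[9,9,2,0,0,-30,0],[11,12,2.6,0,0,-40,0],[13,14,2.6,0,0,-50,0]]' 5;python3 -m crank '[[0,0,0,0,0,-10,0],[0,0,0,0,0,-20,0],[0,0,0,0,0,-30,0],[0,0,0,0,0,-40,0],[0,0,0,0,0,-50,0]]' 5; python3 - <<'E'
from h import *
plan([*wor((-.19,.03)),.185],TH+np.pi)
for n in ("side","top","wrist"):
    c=read_camera(n); cv2.imwrite(f"pics/{n}1.png",cv2.convertScaleAbs(c["frame"][:,:,::-1],alpha=1.4))
E
```

```text
time: 2.28
tool_pos: [0.45, 0.1742, 0.2991]
tool_rot: [-3.141, -0.001, 2.996]
contact_force: [0.2, -0.2, 0.4]
opening: 0.0006
time: 2.9
tool_pos: [0.4498, 0.1728, 0.2997]
tool_rot: [-3.142, -0.0, -2.415]
contact_force: [-0.2, 0.5, -0.3]
opening: 0.0006
t 2.9 pos [0.4498 0.1728 0.2997] loc [-0.2005  0.0254] rot [-3.142 -0.    -2.415] F [-0.2  0.5 -0.3] Floc [0.3 0.5] op 0.001
-> [0.454 0.184 0.185] shift cm [-1.01  0.54 11.47] turn [-0.  -0.  -4.8]
```

View pics/side1.png

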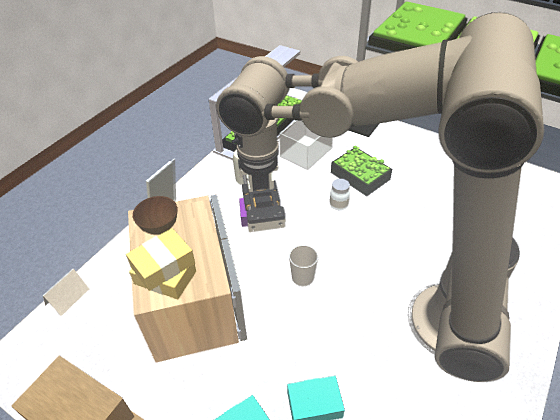

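View pics/wrist1.png

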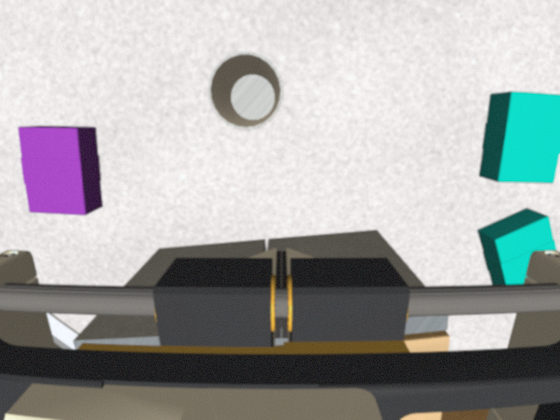

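```bash
python3 -m crank '[[0,0,3,0,0,-2,0],[0,0.2,6,0,0,-5,0],[0,0.5,9,0,0,-5,0],[0,0.5,11.5,0,0,-5,0],[0,0.5,11.5,0,0,-5,0]]' 5; python3 - <<'E'
from h import *
plan([*wor((-.131,.03)),.185],TH+np.pi)
for n in ("side","top","wrist"):
    c=read_camera(n); 
    f=c["frame"][:,:,::-1]
    if n!="wrist":
        u,v=proj(c,robot.observe()["tool_pos"])[0].astype(int);f=cv2.resize(f[max(v-75,0):v+75,u-100:u+100],None,fx=4,fy=4,interpolation=cv2.INTER_CUBIC)
    cv2.imwrite(f"pics/{n}2.png",cv2.convertScaleAbs(f,alpha=1.6))
E
```

```text
time: 3.68
tool_pos: [0.4455, 0.1764, 0.1833]
tool_rot: [3.139, -0.003, -2.336]
contact_force: [0.7, -0.8, 0.2]
opening: 0.0005
t 3.67 pos [0.4455 0.1764 0.1833] loc [-0.2009  0.031 ] rot [ 3.139e+00 -3.000e-03 -2.336e+00] F [ 0.7 -0.8  0.2] Floc [-0.1 -1.1] op 0.001
-> [0.494 0.226 0.185] shift cm [-6.99 -0.06 -0.19] turn [ 0.1 -0.2 -0.3]
```

View pics/side2.png

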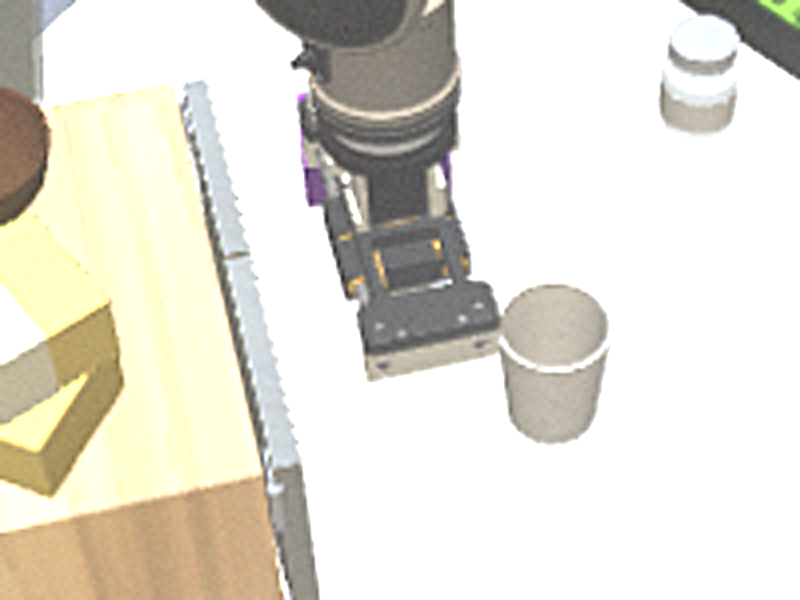

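View pics/wrist2.png

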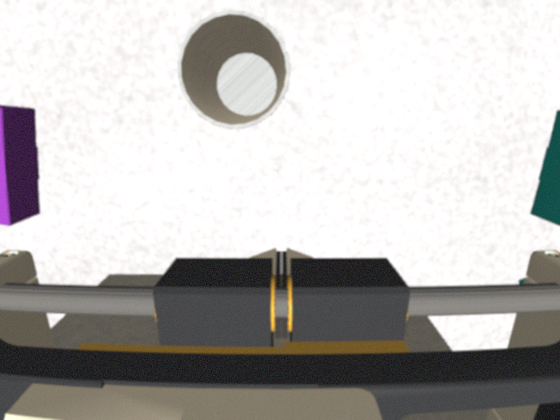

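View pics/top2.png

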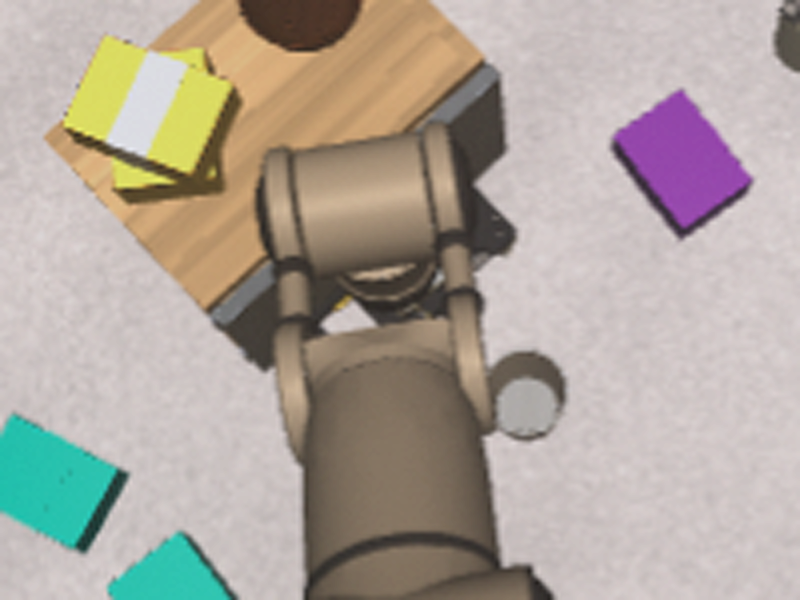

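```bash
python3 -m crank '[[-2,0,-0.4,0,0,0,0],[-4,0,-0.5,0,0,0,0],[-5.5,0,-0.5,0,0,0,0],[-6,0,-0.5,0,0,0,0],[-6,0,-0.5,0,0,0,0]]' ; python3 -c "
from h import *
plan([*wor((-.131,.03)),.188],TH+np.pi)"
python3 -m crank '[[-0.3,0,0,0,0,0,0],[-0.6,0,0,0,0,0,0],[-0.8,0,0,0,0,0,0],[-0.8,0,0,0,0,0,0]]' ; python3 -c "
from h import *
plan([*wor((-.131,.03)),.188],TH+np.pi)"
```

```text
time: 4.45
tool_pos: [0.4881, 0.22, 0.1902]
tool_rot: [-3.141, 0.001, -2.334]
contact_force: [0.6, 0.4, -0.9]
opening: 0.0005
t 4.45 pos [0.4881 0.22   0.1902] loc [-0.1399  0.0302] rot [-3.141e+00  1.000e-03 -2.334e+00] F [ 0.6  0.4 -0.9] Floc [ 0.7 -0.2] op 0.0
-> [0.494 0.226 0.188] shift cm [-0.89 -0.02  0.22] turn [-0.   0.  -0.1]
time: 4.95
tool_pos: [0.4936, 0.2258, 0.1896]
tool_rot: [-3.142, -0.0, -2.333]
contact_force: [0.6, -0.1, -0.9]
opening: 0.0008
t 4.95 pos [0.4936 0.2258 0.1896] loc [-0.132   0.0302] rot [-3.142 -0.    -2.333] F [ 0.6 -0.1 -0.9] Floc [ 0.4 -0.5] op 0.001
-> [0.494 0.226 0.188] shift cm [-0.1  -0.02  0.16] turn [-0.  -0.  -0.1]
```

Not touching yet; creep in small steps.

```bash
for i in 1; do python3 -m crank '[[-0.1,0,0,0,0,0,0],[-0.2,0,0,0,0,0,0]]'; python3 -c "
from h import *
st()"; python3 -m crank '[[-0.1,0,0,0,0,0,0],[-0.1,0,0,0,0,0,0]]'; python3 -c "
from h import *
st()"; done
```

```text
time: 5.2
tool_pos: [0.4947, 0.2267, 0.1896]
tool_rot: [-3.141, -0.001, -2.333]
contact_force: [-1.9, -3.8, 2.2]
opening: 0.0004
t 5.2 pos [0.4947 0.2267 0.1896] loc [-0.1306  0.0301] rot [-3.141e+00 -1.000e-03 -2.333e+00] F [-1.9 -3.8  2.2] Floc [-4.1 -1.3] op 0.0
time: 5.45
tool_pos: [0.4954, 0.2272, 0.1896]
tool_rot: [-3.141, -0.002, -2.333]
contact_force: [-2.7, -5.4, 2.1]
opening: 0.0002
t 5.45 pos [0.4954 0.2272 0.1896] loc [-0.1297  0.03  ] rot [-3.141e+00 -2.000e-03 -2.333e+00] F [-2.7 -5.4  2.1] Floc [-5.8 -1.7] op 0.0
```

```bash
python3 -m crank '[[-0.1,0,0,0,0,0,0],[-0.1,0,0,0,0,0,0]]'; python3 -c "
from h import *
st()"; python3 -m crank '[[-0.1,0,0,0,0,0,0],[-0.1,0,0,0,0,0,0]]'; python3 -c "
from h import *
st()"
```

```text
time: 5.7
tool_pos: [0.4961, 0.2278, 0.1896]
tool_rot: [-3.141, -0.002, -2.334]
contact_force: [-2.4, -6.1, 2.8]
opening: 0.0005
t 5.7 pos [0.4961 0.2278 0.1896] loc [-0.1288  0.0298] rot [-3.141e+00 -2.000e-03 -2.334e+00] F [-2.4 -6.1  2.8] Floc [-6.1 -2.5] op 0.001
time: 5.95
tool_pos: [0.4966, 0.2283, 0.1896]
tool_rot: [-3.141, -0.002, -2.334]
contact_force: [-3.5, -6.8, 3.8]
opening: 0.0008
t 5.95 pos [0.4966 0.2283 0.1896] loc [-0.1281  0.0298] rot [-3.141e+00 -2.000e-03 -2.334e+00] F [-3.5 -6.8  3.8] Floc [-7.3 -2.2] op 0.001
```

```bash
python3 -m crank '[[-0.1,0,0,0,0,0,0],[-0.1,0,0,0,0,0,0]]'; python3 -c "
from h import *
st()"; python3 -m crank '[[-0.1,0,0,0,0,0,0],[-0.1,0,0,0,0,0,0]]'; python3 -c "
from h import *
st()"
```

```text
time: 6.2
tool_pos: [0.4967, 0.2283, 0.1896]
tool_rot: [-3.141, -0.005, -2.333]
contact_force: [-6.0, -11.0, 4.7]
opening: 0.0006
t 6.2 pos [0.4967 0.2283 0.1896] loc [-0.128   0.0298] rot [-3.141 -0.005 -2.333] F [ -6.  -11.    4.7] Floc [-12.1  -3.2] op 0.001
time: 6.45
tool_pos: [0.4967, 0.2284, 0.1896]
tool_rot: [-3.141, -0.007, -2.333]
contact_force: [-8.6, -12.7, 8.3]
opening: 0.0005
t 6.45 pos [0.4967 0.2284 0.1896] loc [-0.1279  0.0298] rot [-3.141 -0.007 -2.333] F [ -8.6 -12.7   8.3] Floc [-15.1  -2.5] op 0.0
```

Hit the stop: catch should be free. Draw back quickly.

```bash
python3 -m crank '[[1,0,0,0,0,0,0],[3,0,0,0,0,0,0],[6,0,0,0,0,0,0],[9,0,0,0,0,0,0],[9,0,0,0,0,0,0]]'; python3 -m crank '[[0,0,-5,0,0,0,0],[0,0,-9,0,0,0,0],[0,0,-9,0,0,0,0]]'; python3 - <<'E'
from h import *
st()
for n in ("side","top","wrist"):
    c=read_camera(n); f=c["frame"][:,:,::-1]
    if n=="top": f=cv2.resize(f[105:255,130:330],None,fx=4,fy=4,interpolation=cv2.INTER_CUBIC)
    if n=="side": f=cv2.resize(f[180:370,110:310],None,fx=3,fy=3,interpolation=cv2.INTER_CUBIC)
    cv2.imwrite(f"pics/{n}3.png",cv2.convertScaleAbs(f,alpha=1.5))
E
```

```text
time: 7.08
tool_pos: [0.4355, 0.1652, 0.1899]
tool_rot: [3.142, 0.001, -2.335]
contact_force: [1.0, 1.3, 0.7]
opening: 0.0003
time: 7.45
tool_pos: [0.4385, 0.1668, 0.2828]
tool_rot: [-3.137, 0.007, -2.333]
contact_force: [0.6, -0.5, -0.8]
opening: 0.0005
t 7.45 pos [0.4385 0.1668 0.2828] loc [-0.2127  0.0295] rot [-3.137  0.007 -2.333] F [ 0.6 -0.5 -0.8] Floc [ 0.1 -0.8] op 0.001
```

View pics/side3.png

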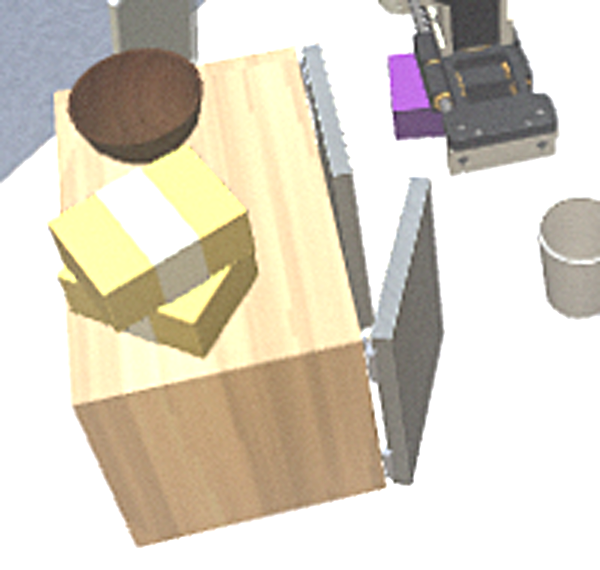

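View pics/top3.png

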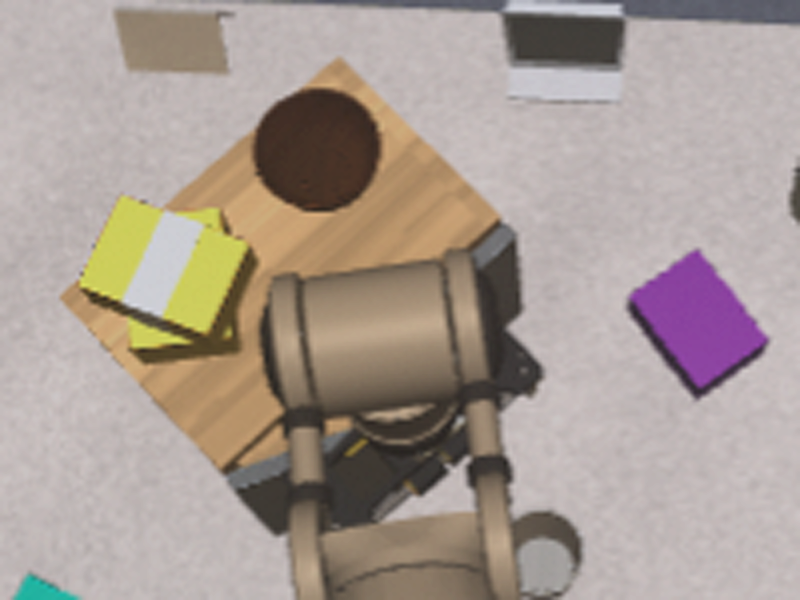

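View pics/wrist3.png

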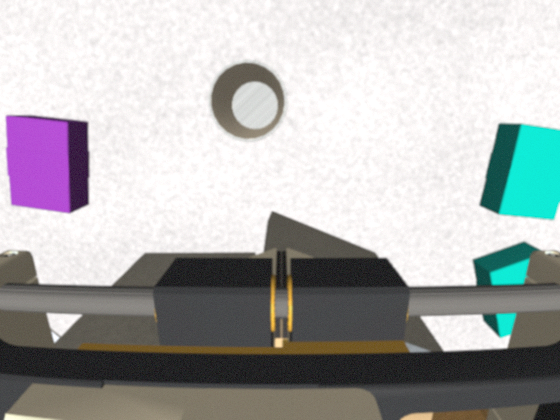

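```bash
python3 - <<'E'
from h import *
S=read_camera("side")
c=onz(S,(110+430/3-.4,180+180/3-.4),.22);b=onz(S,(110+410/3-.4,180+180/3-.4),.22);print("free corner outer loc",loc(c),loc(b))
plan([*wor((-.124,.033)),.29],TH+np.pi)
E
```

```text
free corner outer loc [-0.175115    0.02120924] [-0.16031413  0.01709937]
t 7.65 pos [0.4359 0.166  0.2784] loc [-0.2151  0.0308] rot [ 3.140e+00 -2.000e-03 -2.333e+00] F [ 0.3 -1.   0.4] Floc [-0.5 -0.9] op 0.0
-> [0.497 0.233 0.29 ] shift cm [-9.11  0.24 -1.17] turn [ 0.1 -0.1 -0.1]
```

```bash
python3 -m crank '[[-2.5,0.1,-1.2,0,0,0,0],[-5,0.1,-1.2,0,0,0,0],[-7.5,0.2,-1.2,0,0,0,0],[-9.1,0.2,-1.2,0,0,0,0],[-9.1,0.2,-1.2,0,0,0,0]]'; python3 - <<'E'
from h import *
plan([*wor((-.124,.033)),.188],TH+np.pi)
for n in ("side","wrist"):
    c=read_camera(n); f=c["frame"][:,:,::-1]
    if n=="side": f=cv2.resize(f[150:340,110:310],None,fx=3,fy=3,interpolation=cv2.INTER_CUBIC)
    cv2.imwrite(f"pics/{n}4.png",cv2.convertScaleAbs(f,alpha=1.5))
E
```

```text
time: 8.28
tool_pos: [0.4976, 0.2334, 0.2899]
tool_rot: [3.14, -0.002, -2.333]
contact_force: [0.4, -0.7, 0.1]
opening: 0.0005
t 8.28 pos [0.4976 0.2334 0.2899] loc [-0.1237  0.0326] rot [ 3.140e+00 -2.000e-03 -2.333e+00] F [ 0.4 -0.7  0.1] Floc [-0.2 -0.7] op 0.0
-> [0.497 0.233 0.188] shift cm [1.000e-02 3.000e-02 1.019e+01] turn [ 0.1 -0.1 -0.1]
```

View pics/side4.png

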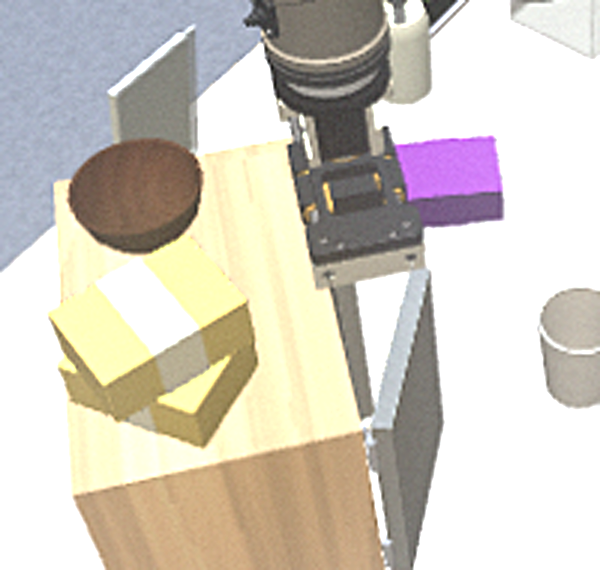

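View pics/wrist4.png

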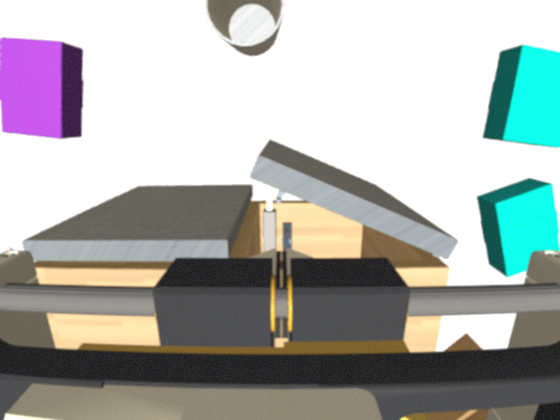

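```bash
python3 -m crank '[[0,0,3,0,0,0,0],[0,0,5,0,0,0,0],[0,0,6.5,0,0,0,0],[0,0,6.5,0,0,0,0]]';python3 -c "
from h import *
st()"; python3 -m crank '[[0,0,1.5,0,0,0,0],[0,0,3,0,0,0,0],[0,0,3.6,0,0,0,0],[0,0,3.6,0,0,0,0]]'; python3 - <<'E'
from h import *
st()
for n in ("wrist",):
    c=read_camera(n); f=c["frame"][:,:,::-1]
    cv2.imwrite(f"pics/{n}5.png",cv2.convertScaleAbs(f,alpha=1.5))
E
```

```text
time: 8.88
tool_pos: [0.497, 0.2325, 0.2258]
tool_rot: [3.141, -0.002, -2.334]
contact_force: [-0.0, -0.8, 1.1]
opening: 0.0005
t 8.88 pos [0.497  0.2325 0.2258] loc [-0.1248  0.0324] rot [ 3.141e+00 -2.000e-03 -2.334e+00] F [-0.  -0.8  1.1] Floc [-0.6 -0.5] op 0.0
time: 9.38
tool_pos: [0.4974, 0.2329, 0.1901]
tool_rot: [3.141, -0.001, -2.333]
contact_force: [0.3, -0.2, 0.3]
opening: 0.0005
t 9.38 pos [0.4974 0.2329 0.1901] loc [-0.1242  0.0324] rot [ 3.141e+00 -1.000e-03 -2.333e+00] F [ 0.3 -0.2  0.3] Floc [ 0.  -0.4] op 0.0
```

View pics/wrist5.png

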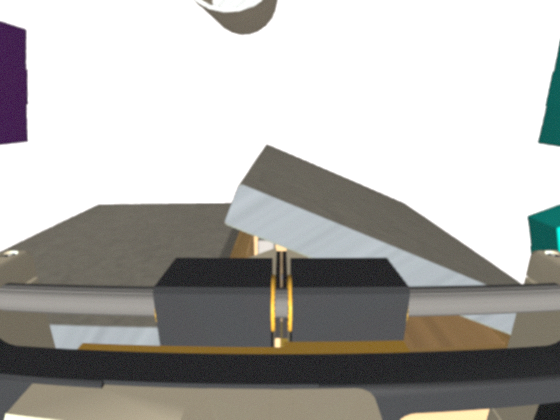

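```bash
python3 -m crank '[[0.5,0.6,0,0,0,0,0],[1,1.2,0,0,0,0,0],[2,1.6,0,0,0,0,0],[3,2.1,0,0,0,0,0],[4,2.5,0,0,0,0,0]]';python3 -c "
from h import *
st()"; python3 -m crank '[[1.2,0.7,0,0,0,0,0],[2.2,1.6,0,0,0,0,0],[3,2.5,0,0,0,0,0],[3.6,3.5,0,0,0,0,0],[3.6,3.5,0,0,0,0,0]]'; python3 - <<'E'
from h import *
plan([*wor((-.2155,.133)),.19],TH+np.pi)
for n in ("side","top","wrist"):
    c=read_camera(n); f=c["frame"][:,:,::-1]
    if n=="top": f=cv2.resize(f[105:255,130:330],None,fx=4,fy=4,interpolation=cv2.INTER_CUBIC)
    if n=="side": f=cv2.resize(f[180:370,110:310],None,fx=3,fy=3,interpolation=cv2.INTER_CUBIC)
    cv2.imwrite(f"pics/{n}6.png",cv2.convertScaleAbs(f,alpha=1.5))
E
```

```text
time: 10.05
tool_pos: [0.4512, 0.221, 0.1909]
tool_rot: [-3.141, 0.0, -2.333]
contact_force: [1.5, 0.7, 0.3]
opening: 0.0005
t 10.05 pos [0.4512 0.221  0.1909] loc [-0.1647  0.0577] rot [-3.141  0.    -2.333] F [1.5 0.7 0.3] Floc [ 1.6 -0.6] op 0.0
time: 10.68
tool_pos: [0.4006, 0.2196, 0.1907]
tool_rot: [3.141, -0.001, -2.333]
contact_force: [-0.3, -0.1, 0.5]
opening: 0.0
t 10.68 pos [0.4006 0.2196 0.1907] loc [-0.2005  0.0933] rot [ 3.141e+00 -1.000e-03 -2.333e+00] F [-0.3 -0.1  0.5] Floc [-0.2  0.2] op 0.0
-> [0.362 0.236 0.19 ] shift cm [1.5  3.97 0.07] turn [ 0. -0. -0.]
```

View pics/side6.png

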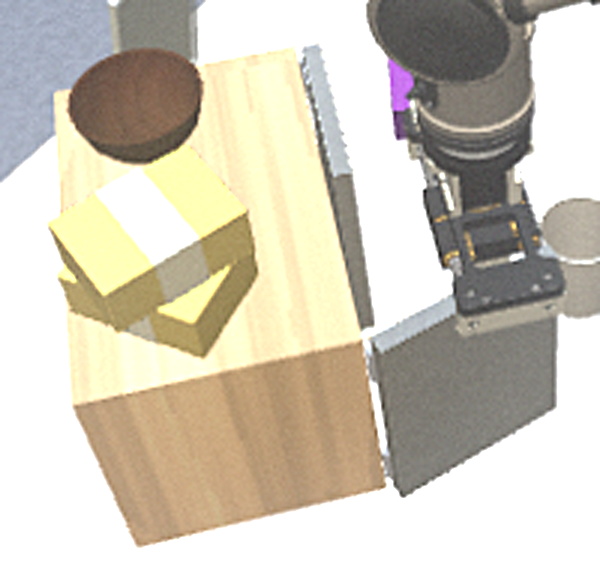

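View pics/wrist6.png

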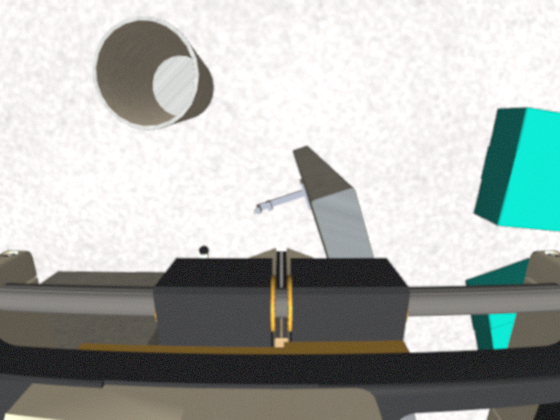

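```bash
python3 -m crank '[[0.5,1,0,0,0,0,0],[0.9,2,0,0,0,0,0],[1.2,3,0,0,0,0,0],[1.4,3.7,0,0,0,0,0],[1.4,3.7,0,0,0,0,0]]'; python3 - <<'E'
from h import *
st()
for n in ("side","wrist","top"):
    c=read_camera(n); f=c["frame"][:,:,::-1]
    if n=="side": f=cv2.resize(f[180:370,110:310],None,fx=3,fy=3,interpolation=cv2.INTER_CUBIC)
    cv2.imwrite(f"pics/{n}7.png",cv2.convertScaleAbs(f,alpha=1.5))
E
```

```text
time: 11.45
tool_pos: [0.3646, 0.2351, 0.1907]
tool_rot: [3.141, -0.0, -2.333]
contact_force: [-0.5, -0.2, -0.3]
opening: 0.0007
t 11.45 pos [0.3646 0.2351 0.1907] loc [-0.2141  0.1301] rot [ 3.141 -0.    -2.333] F [-0.5 -0.2 -0.3] Floc [-0.5  0.2] op 0.001
```

View pics/side7.png

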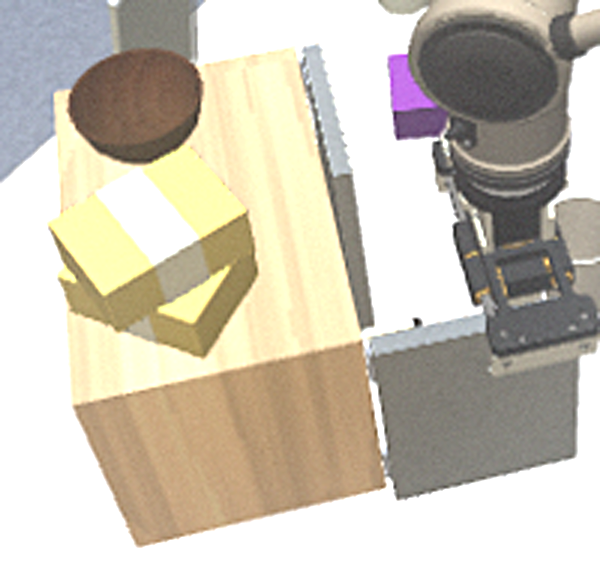

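View pics/wrist7.png

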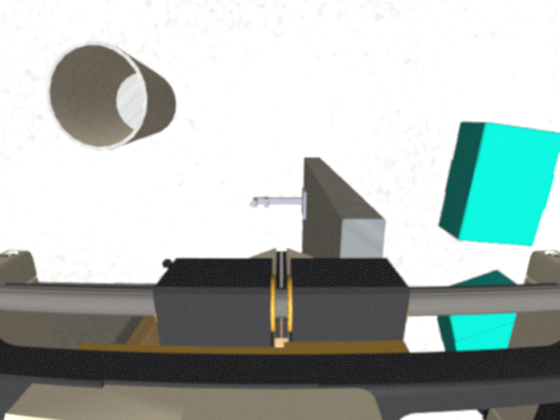

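```bash
python3 - <<'E'
from h import *
W=read_camera("wrist");S=read_camera("side")
for p in ((342,219),(382,219),(341,257),(383,256)): print(p,loc(onz(W,p,.22)))
for p in ((370,342),(376,353),(488,318)): print("side",p,loc(onz(S,(110+p[0]/3-.4,180+p[1]/3-.4),.22)))
E
```

```text
(342, 219) [-0.25478243  0.14994914]
(382, 219) [-0.25473793  0.16413973]
(341, 257) [-0.24038845  0.15030749]
(383, 256) [-0.24065721  0.16571037]
side (370, 342) [-0.10303979  0.15533065]
side (376, 353) [-0.10534891  0.16537839]
side (488, 318) [-0.18700559  0.15742222]
```

Door is about square (≈1.56 rad). Back the finger off and up.

```bash
python3 -m crank '[[0,-1.5,0,0,0,0,0],[0,-3,0,0,0,0,0],[0,-3.5,-3,0,0,0,0],[0,-3.5,-8,0,0,0,0],[0,-3.5,-13,0,0,0,0]]'; python3 -m crank '[[0,-5,-1,0,0,0,0],[0,-10,-1,0,0,0,0],[0,-15,-1,0,0,0,0],[0,-20,-1,0,0,0,0],[0,-24,-1,0,0,0,0]]'; python3 -m crank '[[0,0,0,0,0,0,0],[0,0,0,0,0,0,0]]'; python3 - <<'E'
from h import *
st()
for n in ("side","top"):
    c=read_camera(n); f=c["frame"][:,:,::-1]
    if n=="top": f=cv2.resize(f[105:255,130:330],None,fx=4,fy=4,interpolation=cv2.INTER_CUBIC)
    if n=="side": f=cv2.resize(f[180:370,110:310],None,fx=3,fy=3,interpolation=cv2.INTER_CUBIC)
    cv2.imwrite(f"pics/{n}8.png",cv2.convertScaleAbs(f,alpha=1.5))
E
```

```text
time: 12.32
tool_pos: [0.3913, 0.2097, 0.322]
tool_rot: [3.142, -0.001, -2.335]
contact_force: [0.2, -0.7, 0.2]
opening: 0.0003
time: 12.95
tool_pos: [0.5657, 0.0419, 0.3303]
tool_rot: [-3.142, -0.0, -2.335]
contact_force: [-0.8, 1.1, -0.7]
opening: 0.0005
time: 13.2
tool_pos: [0.5639, 0.0445, 0.3304]
tool_rot: [3.141, -0.0, -2.334]
contact_force: [-0.4, 0.7, -0.2]
opening: 0.0006
t 13.2 pos [0.5639 0.0445 0.3304] loc [-0.2148 -0.1457] rot [ 3.141 -0.    -2.334] F [-0.4  0.7 -0.2] Floc [0.2 0.8] op 0.001
```

View pics/side8.png

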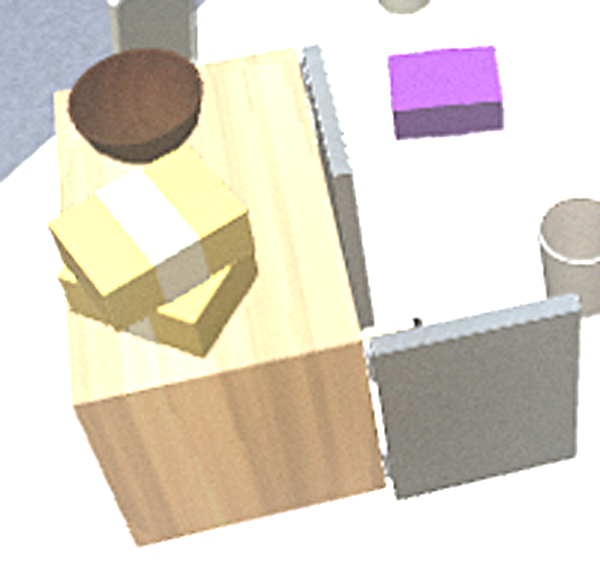

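View pics/top8.png

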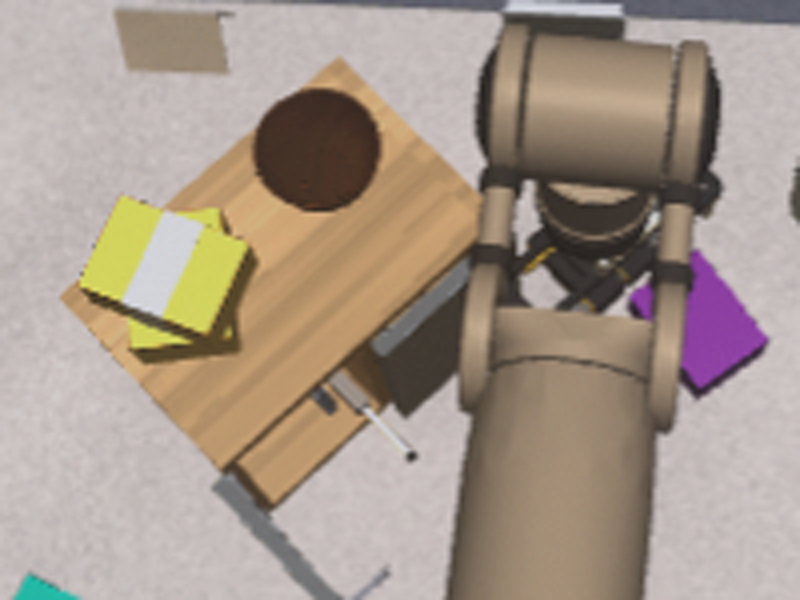

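```bash
python3 - <<'E'
from h import *
S=read_camera("side")
f=lambda p:loc(onz(S,(110+p[0]/3-.4,180+p[1]/3-.4),.22))
a,b=f((376,355)),f((579,308));print(a,b,"angle",np.arctan2(-(b-a)[0],-(b-a)[1]))
a,b=f((303,48)),f((333,175));print("right door inner edge",a,b)
d=np.abs(S["frame"].astype(int)-cv2.imread("pics/side0.png")[:,:,::-1]).sum(2)
print("diff kits/bowl",d[195:290,125:195].mean(),"cup",d[240:290,285:320].mean())
robot.hand_in()
E
```

```text
[-0.10503801  0.16699318] [-0.25107418  0.16626688] angle 1.565822932998186
right door inner edge [-0.10322085 -0.15074869] [-0.10404514 -0.00377505]
diff kits/bowl 40.90421052631579 cup 59.60514285714286
the job is handed in; nothing more can be done
```

I opened the left door, the one below the two kit cartons, and handed the job in at about 13.5 s. I pressed near its free edge until it reached the stop (about 15 N), and it sprang ajar when the finger drew back. I then pushed it open from behind with the closed fingers, backed off and moved the arm clear.

**What the last checks showed:**
- **Left door:** it stands at about 1.566 rad in the side view; the wrist view before I backed off gave about 1.56.
- **Right door:** its inner top edge still lies along the front, about 103–104 mm ahead of the cupboard's origin, so it reads as shut.
- **Cartons, bowl and cup:** they appear at the same pixels as at the start when I compare the pictures by eye.

**A check that did not settle anything:** a raw pixel difference from the first side picture was not near zero: 41 for the cartons and bowl, 60 for the cup, summed over three colour channels. I had no noise baseline and did not look into it, so "nothing moved" rests on the by-eye comparison. I did not re-measure the punnet, acrylic box, sprayer or jar; the tool passed above them and registered no contact force.

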